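# Book in a foot cast: board into the rack, scan its label

## Robot

A 6-joint arm with a two-finger parallel gripper is mounted at the origin on the work surface. World frame = base frame: x ahead of the robot, y to its left, z up, the work surface at z = 0. Lengths are in m, angles in rad, forces in N, time in s.
With the tool pointing down it reaches from about 0.35 to 0.85 m from the base axis. Payload 8.1 kg.
Tool frame: the origin (TCP) lies at the very end of the fingers, on their centre line; the grasp point (between the pads) lies 19 mm behind it; z points along the fingers, y is the line along which they close (so a half turn about z gives the same grasp; the last joint's range is limited). The gripper opens to 93 mm and grips with 3 to 60 N. Pads are 15 mm wide; open, the fingers measure 128 mm over their backs; the gripper's body (75 mm by 188 mm) begins 65 mm behind the grasp point.
Start: joints at [-1.395, 0.13, 1.488, -0, 1.523, -0.085], TCP at [0.155, -0.58, 0.219] pointing down, gripper open.
Joint ranges: [-2.96, 2.96], [-0.89, 2.26], [0.02, 2.5], [-1.34, 4.48], [0, 2.73], [-2.66, 2.66]. Speed limits (rad/s): [2.39, 2.39, 2.79, 3.14, 3.14, 3.14].

## Interface

Orientations are given as a rotation vector (axis times angle).
In Python, from plant import robot, imaging gives the robot as it stands.
- The arm moves only by the tool jog_arm, never from a script. Its argument "rows" is a list of rows, each a list of 2 entries, a list of its own where there are three numbers: the shift along the tool's x, y, z each as a share of 0.2 m, from -1 to 1, then the turn, a rotation vector about the tool's x, y, z each as a share of pi/2 rad, from -1 to 1. A call has 1 to 5 rows; each row is the pose to reach, as a shift and turn from the pose commanded when the call began, along the tool's axes at that moment; what a row does not reach only later rows make up. A row lasts 1/10 s, in which the tool goes at most 50 mm and 8.59 degrees, less where a joint would pass 70% of its speed; a pose out of reach is approached as far as the arm can. A call with a number of a shift or a turn outside -1 to 1 is refused whole. A call with a gripper value outside its range is refused whole. "hand" is the closure, from -1 (fully open) to 1 (shut), set as the call begins (left out, the last holds). The fingers move at their own pace and stop on an object; "squeeze" is the grip in N (left out, the last holds). Time passes only in rows, so rows that repeat a pose let the fingers close. It gives the time, the measured TCP pose, the force, the opening and the grip force at its end, in the units of the state.
- robot.read_state(): the state, without advancing time (a new reading comes with each control period).
- imaging.read_camera(name): name is "scene" or "side" or "wrist"; returns a dict with "frame" (400x640x3 uint8, red, green, blue), "vertical_fov" (degrees; the focal length in pixels is half the picture's height over the tangent of half this angle, whatever the lens; pixels are square), "cx", "cy" (the principal point, pixels), "R" (3x3) and "t" (3): a world point X has camera coordinates R X + t. Camera axes: x right, y down, z forward; pixel columns grow to the right and rows downward; lengths in m; the calibration is good to about 2 mm. A picture is of the moment at which its call begins. There is no depth.
- robot.close_job(): hands the job in; it is judged then, once.
The state is a dict: "t": time; "q": joint angles; "dq": joint speeds; "joint_torque": joint torques, N m; "tool_pos": TCP position; "orientation": TCP orientation; "force": force on the tool from outside, world axes, zero at the start; "wrist_torque": the same for the moment, N m; "opening": finger opening in m; "gripper_force": force on a finger pad.
Only numpy, scipy, OpenCV 4.12 (cv2) and the standard library are available. Lean on these libraries where they do the work, as an engineer would, in place of code of your own. Each camera call takes 0.05 s, during which the arm holds its last target. There are 200 camera calls.

## Task

The board with the foot cast sits part-way into its rack on the casting-studio bench: push it along the rails until it is fully home against the end stop. Then take the label reader and point its window squarely at the middle of the barcode label from about 100 mm away, holding it still there for two seconds without touching the cast or its board. Finally stand the reader upright again in the middle of the cork mat and let go; leave the tub, jar and spatula where they are.

Things in the scene. Friction and masses are not known exactly. Their poses are not given: they have to be found in the camera images.
- rack: Fixed rack: plywood base 200 x 170 x 8 mm, two aluminium rails with lips over the board's edges (134 mm between rails, tops 27 mm above the bench), stop bar at the far end. Origin: middle of the base's underside; x is the way the board slides in. Rails from x = -30 (blue marks) to +110 mm, stop's face at x = +95 mm: the board is home with its origin at x = +20 mm in this frame.
- board: Loose board 150 x 130 x 12 mm, 0.7 kg in all, in the rails 60 to 90 mm short of home. Origin: middle of its underside, 8 mm above the bench; x into the rack, z up. A dark cleat stands across its near end (x = -75 to -61, up to 52 mm): push on its near face. Behind: a white plaster block with sloped front (x = -35 to 65, 84 wide, up to 80 mm) and a skin-coloured foot cast (x = 42, up to 132 mm).
- label (a point): Middle of the white barcode label (black bars, 54 mm along y, 36 mm up the slope) on the plaster block's sloped front, at (-5, 0, 55) mm in the board's frame. Its z axis points out of the label: 40 degrees from vertical, leaning towards the board's near (-x) end; its y axis is the board's y.
- reader: Loose hand-held label reader, 0.3 kg, 170 mm high, standing head down on the mat. Origin: under its handle, on the underside of the black foot (x = -48 to 28, 60 mm wide); z up, x to where its nose points. Grey head up to 58 mm; black handle above it, 36 (x) by 28 mm (y), centred at x = -2: grip across y at about 135 mm height. The orange trigger is for show: it reads while pointed.
- window (a point): Middle of the red round window (28 mm across, orange rim 41 mm across) at the end of the reader's nose, at (55, 0, 30) mm in the reader's frame. Its z axis is the reading direction: out of the window, forward and down, 40 degrees from straight down while the reader is upright; its y axis is the reader's y.
- mat: Fixed cork mat 160 x 160 x 6 mm, the reader's place. Origin: middle of its underside, on the bench.
- tub: Bystander: white plastic cup, 68 mm across, 60 mm high. Origin: middle of its underside.
- jar: Bystander: amber jar with a steel lid, 64 mm across, 85 mm high. Origin: middle of its underside.
- spatula: Bystander: spatula lying flat on the bench. Origin: on its underside, x along it.
Things that resemble listed ones, but are neither listed nor needed, are in the scene too. Of the things like the mat, leave any that is white; of the rest the smaller one is meant.

How it is judged:
By the outcome, as a careful person would: the job done as asked, in the order asked, and still so for the second after the job is handed in, with the robot touching nothing.
It also fails if it takes over 70 s, if anything falls off the work surface, if the arm or the gripper's body presses on something with over 40 N, if the wrist force passes 120 N, or if a joint passes its speed limit or range.

## Working session

There is one attempt and no reset: what is moved stays moved. The work goes in short steps, Python scripts to look and compute and a tool call to move; the robot and the scene stay as the last step left them, time stands still between calls to the robot, and variables do not carry over. Pictures are saved under pics/ and viewed, at most 11 in all, crops included, and the job is handed in when it is done.

Besides the shell and the picture viewer there is one more tool, called after "Emit:" by a JSON object that holds its "op" and its "data", one argument or row to a line. jog_arm: Moves the arm, as the interface text tells. Its arguments: {"type":"object","properties":{"rows":{"type":"array"},"hand":{"type":"number"},"squeeze":{"type":"number"}},"required":["rows"]}

```bash
mkdir -p pics; ls; python3 - <<'E'
from plant import robot, imaging
import cv2
for n in ("scene","side"):
    c=imaging.read_camera(n)
    cv2.imwrite(f"pics/{n}0.png",c["frame"][:,:,::-1])
    print(n,c["vertical_fov"],c["cx"],c["cy"],c["R"],c["t"])
print(robot.read_state())
E
```

```text
pics
scene 55.15427759095445 315.33544942508024 196.12425135538442 [[-0.65217655  0.75806301 -0.00249403]
 [ 0.63697417  0.54621172 -0.54398223]
 [-0.41101053 -0.35636109 -0.83909303]] [ 0.31912302 -0.24445999  1.50999625]
side 47.62569616611456 321.7670760707249 191.72045690998848 [[-0.92031692 -0.39116441  0.00267681]
 [-0.29443203  0.68819091 -0.66310109]
 [ 0.25753939 -0.61105129 -0.74852507]] [0.44269759 0.22275735 1.29837487]
{'t': 0.1, 'q': array([-1.39539470e+00,  1.31085944e-01,  1.48922395e+00, -2.04498796e-05,
        1.52304479e+00, -8.54161926e-02]), 'dq': array([ 0.00168162,  0.0001359 , -0.00209022,  0.00073236, -0.00131459,
       -0.00101499]), 'joint_torque': array([ 1.71674659e-03, -5.61342967e+01, -4.93094552e+01,  7.70230824e-02,
        2.90569203e-02, -8.58701560e-05]), 'tool_pos': array([ 0.15462968, -0.5791561 ,  0.21766279]), 'orientation': array([-3.11317217e+00, -4.08304190e-01,  1.56452817e-04]), 'force': array([-0.20337839, -0.77959229,  0.04419108]), 'wrist_torque': array([-0.02469873, -0.01379887,  0.00196689]), 'gripper_force': 0.0, 'opening': 0.0929353797050495}
```

View pics/scene0.png

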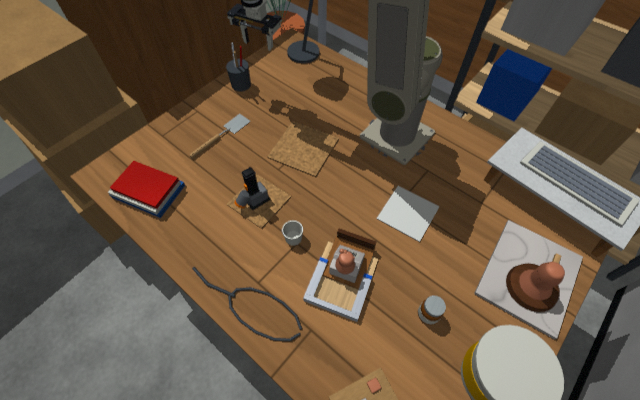

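View pics/side0.png

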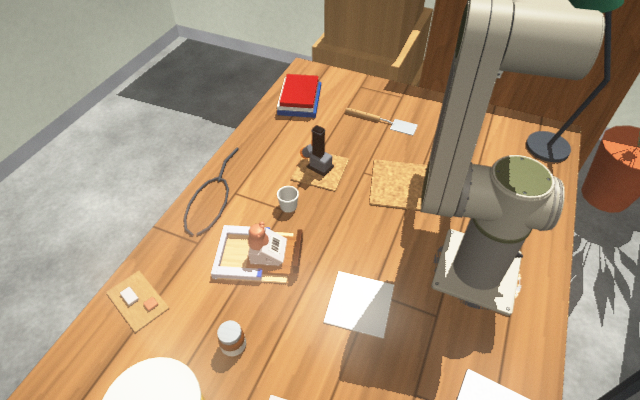

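Scene view: the rack with board and cast is around (345,275) and the cleat at (356,238) faces the robot. The reader stands at (255,190) on the small cork mat, the tub is at (292,233) and the jar at (432,309). The side view agrees: rack (260,250), reader (320,155), tub (288,200). I'll enlarge both.

```bash
python3 - <<'E'
import cv2,numpy as np
a=cv2.imread("pics/scene0.png");b=cv2.imread("pics/side0.png")
f=lambda i,x,y,w,h,s:cv2.resize(i[y:y+h,x:x+w],None,fx=s,fy=s,interpolation=cv2.INTER_CUBIC)
# left: rack crops ; right: reader crops
t=np.hstack([f(a,295,225,100,75+25,4)[:300],f(a,220,160,100,75,4)])
u=np.hstack([f(b,205,215,100,75,4),f(b,270,115,100,75,4)])
t=np.hstack([f(a,295,222,100,100,3),f(a,222,150,80,80,3.75)]);u=np.hstack([f(b,205,215,100,75,4),f(b,285,118,75,75,4)])
o=np.zeros((600,800,3),np.uint8);o[:300,:600]=t[:300,:600];o[300:,:700]=u
cv2.imwrite("pics/z1.png",o)
E
```

```text
(no output)
```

View pics/z1.png

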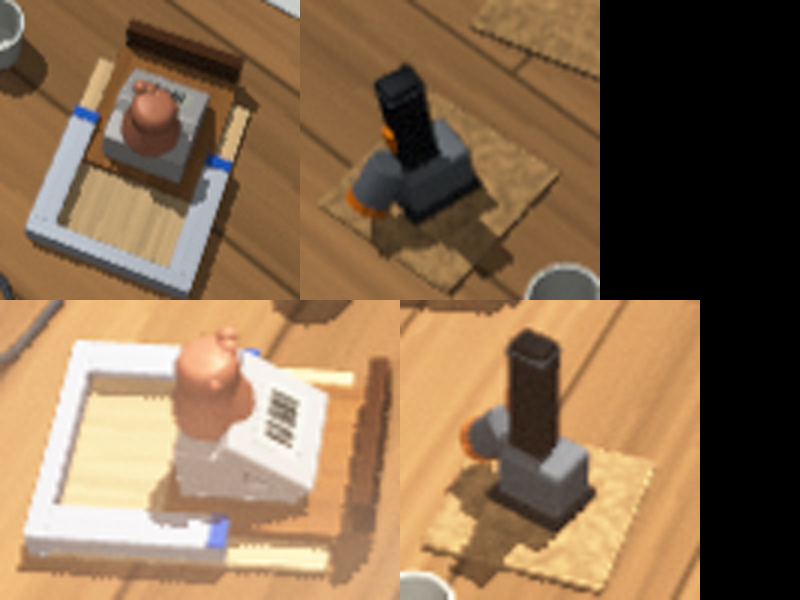

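Crops: the blue rail marks sit at scene px (323,261) and (368,276), and the cleat is on the near side with the label facing it. The reader's nose points away from the robot, roughly to the left in the scene view. Coarse measurements next, then the wrist camera.

```bash
cat > h.py <<'E'
import cv2,numpy as np
from plant import robot, imaging
from scipy.spatial.transform import Rotation as Rn
def K(c):
    f=c["frame"].shape[0]/2/np.tan(np.radians(c["vertical_fov"])/2); return f
def ray(c,p):
    d=np.array([(p[0]-c["cx"])/K(c),(p[1]-c["cy"])/K(c),1.]); R=np.array(c["R"])
    return -R.T@np.array(c["t"]),R.T@d
def onz(c,p,z):
    o,d=ray(c,p); return o+d*(z-o[2])/d[2]
def tri(cs,ps):
    A=np.zeros((3,3));b=np.zeros(3)
    for c,p in zip(cs,ps):
        o,d=ray(c,p);d/=np.linalg.norm(d);M=np.eye(3)-np.outer(d,d);A+=M;b+=M@o
    return np.linalg.solve(A,b)
def proj(c,X):
    q=np.array(c["R"])@X+c["t"]; return q[:2]/q[2]*K(c)+[c["cx"],c["cy"]]
def blobs(c,lo,hi,box,amin=4):
    h=cv2.cvtColor(c["frame"],cv2.COLOR_RGB2HSV);m=cv2.inRange(h,lo,hi)
    x0,y0,x1,y1=box;k=np.zeros_like(m);k[y0:y1,x0:x1]=m[y0:y1,x0:x1]
    n,_,s,ce=cv2.connectedComponentsWithStats(k)
    return [(s[i,4],ce[i].round(2)) for i in range(1,n) if s[i,4]>=amin]
def T():
    s=robot.read_state(); return np.array(s["tool_pos"]),Rn.from_rotvec(s["orientation"]).as_matrix()
E
python3 - <<'E'
from h import *
np.set_printoptions(precision=4,suppress=True)
a=imaging.read_camera("scene");b=imaging.read_camera("side");w=imaging.read_camera("wrist")
cv2.imwrite("pics/w0.png",w["frame"][:,:,::-1])
for c,box in((a,(300,230,390,320)),(b,(205,215,305,290))):
    bl=blobs(c,(105,120,60),(130,255,255),box); print([(s,ce,onz(c,ce,.027)) for s,ce in bl])
# corners in pixels from crops
S=lambda x,y:(295+x/3,222+y/3); D=lambda x,y:(205+x/4,215+(y-300)/4)
print("stop far corners",onz(a,S(28,228),.027),onz(a,S(186,291),.027),onz(b,D(75,343),.027),onz(b,D(28,548),.027))
print("cleat top near corners",onz(a,S(128,22),.06),onz(a,S(243,60),.06),onz(b,D(388,360),.06))
SR=lambda x,y:(222+x-0,0)
S=lambda x,y:(222+(x-300)/3.75,150+y/3.75); D=lambda x,y:(285+(x-400)/4,118+(y-300)/4)
ht=tri((a,b),(S(402,75),D(536,340)));print("handle top",ht)
print("orange rim",tri((a,b),(S(368,205),D(466,440))))
for p in((318,203),(425,98),(558,178),(452,292)):print("mat s",onz(a,S(*p),.006))
for p in((657,462),(605,590),(424,545)):print("mat d",onz(b,D(*p),.006))
print("wrist cam in tool:"); p,R=T(); Rw=np.array(w["R"]);print(R.T@(-Rw.T@w["t"]-p),Rw@R,w["vertical_fov"])
print("tub",onz(a,(292,233),.03),"jar",onz(a,(432,309),.04))
print("other mat",onz(a,(302,148),.006), [onz(a,q,0.006)[:2] for q in ((268,148),(285,124),(338,145),(322,174))])
E
```

```text
[(np.int32(26), array([323.27, 259.69]), array([0.6045, 0.1317, 0.027 ])), (np.int32(27), array([367.48, 275.93]), array([0.5577, 0.2677, 0.027 ]))]
[]
stop far corners [0.7335 0.1675 0.027 ] [0.6812 0.322  0.027 ] [0.7322 0.1646 0.027 ] [0.6694 0.3302 0.027 ]
cleat top near corners [0.5069 0.1086 0.06  ] [0.464  0.2267 0.06  ] [0.4975 0.1084 0.06  ]
handle top [ 0.5758 -0.1977  0.178 ]
orange rim [ 0.6409 -0.2005  0.0449]
mat s [ 0.6565 -0.2612  0.006 ]
mat s [ 0.5079 -0.2719  0.006 ]
mat s [ 0.4918 -0.1113  0.006 ]
mat s [ 0.6418 -0.1011  0.006 ]
mat d [ 0.4936 -0.276   0.006 ]
mat d [ 0.4797 -0.1185  0.006 ]
mat d [ 0.6383 -0.1057  0.006 ]
wrist cam in tool:
[ 0.0708  0.0003 -0.1666] [[ 0.0005  1.      0.0002]
 [-0.966   0.0005 -0.2585]
 [-0.2585 -0.0001  0.966 ]] 69.60042698372169
tub [ 0.6003 -0.0041  0.03  ] jar [0.5226 0.4687 0.04  ]
other mat [ 0.2984 -0.2315  0.006 ] [array([ 0.3831, -0.3303]), array([ 0.2497, -0.3663]), array([ 0.1972, -0.1363]), array([ 0.3427, -0.094 ])]
```

Emit:
{"op": "jog_arm", "data": {
  "rows": [
    [[0.12,-0.16,0],[0,0,0]],
    [[0.24,-0.32,0],[0,0,0]],
    [[0.36,-0.48,0],[0,0,0]],
    [[0.48,-0.64,0],[0,0,0]],
    [[0.6,-0.79,0],[0,0,0]]
  ],
  "hand": 0.1
}}

```text
t: 0.75
tool_pos: [0.2302, -0.3945, 0.2185]
orientation: [-3.115, -0.408, -0.0]
force: [1.2, 0.0, 0.5]
opening: 0.0574
gripper_force: 0.0
```

Emit:
{"op": "jog_arm", "data": {
  "rows": [
    [[0.12,-0.16,0],[0,0,0]],
    [[0.24,-0.32,0],[0,0,0]],
    [[0.36,-0.48,0],[0,0,0]],
    [[0.48,-0.64,0],[0,0,0]],
    [[0.6,-0.79,0],[0,0,0]]
  ]
}}

```text
t: 1.25
tool_pos: [0.3054, -0.211, 0.2187]
orientation: [3.115, 0.408, 0.001]
force: [1.2, 0.3, 0.2]
opening: 0.042
gripper_force: 0.0
```

Emit:
{"op": "jog_arm", "data": {
  "rows": [
    [[0.12,-0.16,0],[0,0,0]],
    [[0.24,-0.32,0],[0,0,0]],
    [[0.36,-0.48,0],[0,0,0]],
    [[0.48,-0.64,0],[0,0,0]],
    [[0.6,-0.79,0],[0,0,0]]
  ]
}}

```text
t: 1.75
tool_pos: [0.3807, -0.0272, 0.2189]
orientation: [3.115, 0.409, 0.002]
force: [0.3, -0.8, 0.9]
opening: 0.0416
gripper_force: 0.0
```

Emit:
{"op": "jog_arm", "data": {
  "rows": [
    [[0.12,-0.16,0],[0,0,-0.01]],
    [[0.24,-0.32,0],[0,0,-0.02]],
    [[0.36,-0.48,0],[0,0,-0.03]],
    [[0.48,-0.64,0],[0,0,-0.04]],
    [[0.6,-0.79,0],[0,0,-0.045]]
  ]
}}

```text
t: 2.25
tool_pos: [0.4558, 0.1566, 0.2186]
orientation: [3.098, 0.52, 0.001]
force: [0.3, -0.6, 0.6]
opening: 0.0419
gripper_force: 0.0
```

Emit:
{"op": "jog_arm", "data": {
  "rows": [
    [[0,0,0],[0,0,0]],
    [[0,0,0],[0,0,0]]
  ]
}}

```text
t: 2.45
tool_pos: [0.4552, 0.1552, 0.2182]
orientation: [3.098, 0.521, -0.002]
force: [0.1, 0.4, 1.1]
opening: 0.0419
gripper_force: 0.0
```

```bash
python3 - <<'E'
from h import *
np.set_printoptions(precision=4,suppress=True)
w=imaging.read_camera("wrist");cv2.imwrite("pics/w1.png",w["frame"][:,:,::-1])
s=robot.read_state();p,R=T();print(s["t"],p,R,s["opening"])
E
```

```text
2.5 [0.4552 0.1544 0.2183] [[ 0.9454  0.326  -0.0008]
 [ 0.326  -0.9454 -0.0006]
 [-0.001   0.0003 -1.    ]] 0.042122310201109264
```

View pics/w1.png

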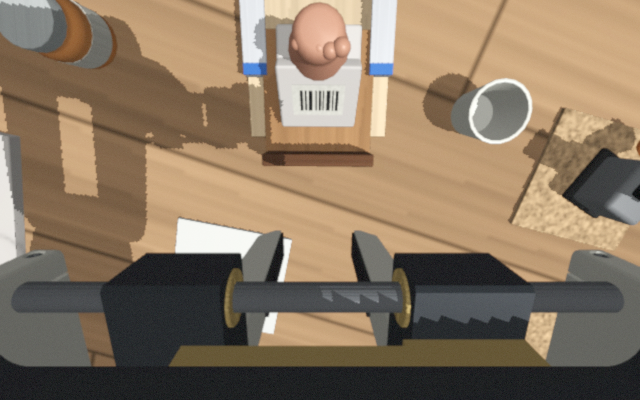

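Wrist view: blue marks at about (255,69) and (382,69), the cleat's near top edge at row ~165 (cols 263–372), the label at (319,100). Clear path ahead of the fingers.

```bash
python3 - <<'E'
from h import *
np.set_printoptions(precision=4,suppress=True)
w=imaging.read_camera("wrist");p,R=T()
h=cv2.cvtColor(w["frame"],cv2.COLOR_RGB2HSV)
bl=blobs(w,(105,120,60),(130,255,255),(200,40,440,100),20);print(bl)
g=h[:,:,2].astype(int)
print(g[145:175,290],g[145:175,350]); print("row160",g[161,255:275],g[161,362:382])
B=[onz(w,c,.027) for _,c in bl]
B.sort(key=lambda v:v[1]);m=(B[0]+B[1])/2;y=(B[1]-B[0]);print(B,np.linalg.norm(y),"yaw",np.arctan2(-y[0],y[1]))
for q in((264,166),(372,165.5)):print("cleat",onz(w,q,.06))
# near edge of blue marks
m=cv2.inRange(h,(105,120,60),(130,255,255));ys,xs=np.where(m[40:100,200:440]);print(xs.min()+200,xs.max()+200,ys.min()+40,ys.max()+40)
print("blue near",onz(w,(255,ys.max()+40.5),.027),onz(w,(382,ys.max()+40.5),.027))
gl=[onz(w,q,.063) for q in((319,100),)];print("label",gl)
E
```

```text
[(np.int32(242), array([253.56,  68.86])), (np.int32(229), array([379.68,  68.57]))]
[123 121 119 121 120  97  67  53  62  95 116 118 121 120 117 114 118 120
 124 125 135 179 192 192 192 189 185 183 181 181] [132 127 125 129 128 123  89  59  56  88 115 126 125 123 121 122 122 125
 129 134 134 171 187 191 192 196 196 199 197 198]
row160 [181 182 183 183 183 173 142 105 107 106  97  79  76  68  66  69  67  67
  71  71] [122 123 123 123 121 124 124 124 124 129 142 170 184 185 185 186 186 184
 183 184]
[array([0.6042, 0.1296, 0.027 ]), array([0.5567, 0.2661, 0.027 ])] 0.14453476277503866 yaw 0.3347814469627859
cleat [0.4598 0.2192 0.06  ]
cleat [0.5003 0.1039 0.06  ]
243 391 63 74
blue near [0.5515 0.2629 0.027 ] [0.5993 0.1247 0.027 ]
label [array([0.5466, 0.1835, 0.063 ])]
```

Emit:
{"op": "jog_arm", "data": {
  "rows": [
    [[0,0,0.18],[0,0,0]],
    [[0,0,0.36],[0,0,0]],
    [[0,0,0.54],[0,0,0]],
    [[0,0,0.72],[0,0,0]],
    [[0,0,0.9],[0,0,0]]
  ]
}}

```text
t: 3.05
tool_pos: [0.4556, 0.1534, 0.0379]
orientation: [3.099, 0.515, 0.002]
force: [0.3, 0.5, 0.1]
opening: 0.0419
gripper_force: 0.0
```

Emit:
{"op": "jog_arm", "data": {
  "rows": [
    [[0.04,0,0],[0,0,0]],
    [[0.08,0,0],[0,0,0]],
    [[0.12,0,0],[0,0,0]],
    [[0.16,0,0],[0,0,0]],
    [[0.2,0,0],[0,0,0]]
  ]
}}

```text
t: 3.55
tool_pos: [0.495, 0.1681, 0.0405]
orientation: [3.099, 0.518, 0.003]
force: [-5.2, -1.7, 4.0]
opening: 0.0414
gripper_force: 2.7
```

Emit:
{"op": "jog_arm", "data": {
  "rows": [
    [[0.04,0,0],[0,0,0]],
    [[0.08,0,0],[0,0,0]],
    [[0.12,0,0],[0,0,0]],
    [[0.16,0,0],[0,0,0]],
    [[0.2,0,0],[0,0,0]]
  ]
}}

```text
t: 4.05
tool_pos: [0.5324, 0.1812, 0.0401]
orientation: [-3.098, -0.519, -0.002]
force: [-5.6, -0.9, 4.3]
opening: 0.0423
gripper_force: 2.8
```

```bash
python3 - <<'E'
from h import *
np.set_printoptions(precision=4,suppress=True)
w=imaging.read_camera("wrist");cv2.imwrite("pics/w2.png",w["frame"][:,:,::-1])
p,R=T();u=np.array([.9443,.3291]);print(p,(p[:2]-[.6031,.2058])@u,R[:,0],robot.read_state()["force"])
E
```

```text
[0.5338 0.1816 0.0404] -0.07343365036058826 [0.9455 0.3256 0.003 ] [-1.1219  0.0903  0.3169]
```

View pics/w2.png

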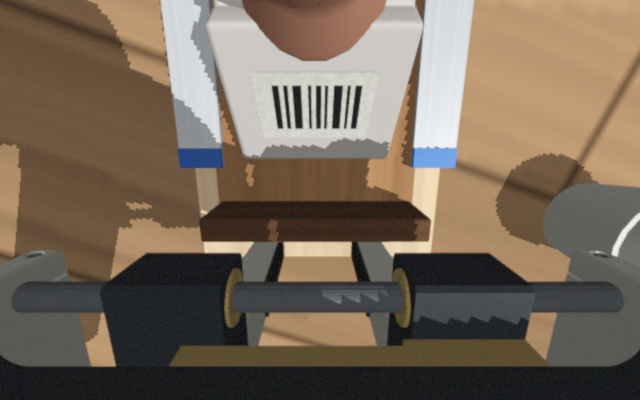

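The cleat is flush with the fingers and moving evenly; about 11–15 mm remain. Next, small steps until the force rises.

Emit:
{"op": "jog_arm", "data": {
  "rows": [
    [[0.01,0,0],[0,0,0]],
    [[0.02,0,0],[0,0,0]],
    [[0.03,0,0],[0,0,0]],
    [[0.04,0,0],[0,0,0]],
    [[0.05,0,0],[0,0,0]]
  ]
}}

```text
t: 4.6
tool_pos: [0.5406, 0.184, 0.0393]
orientation: [3.098, 0.519, -0.0]
force: [-5.0, -1.9, 3.7]
opening: 0.0418
gripper_force: 2.6
```

Emit:
{"op": "jog_arm", "data": {
  "rows": [
    [[0.005,0,0],[0,0,0]],
    [[0.01,0,0],[0,0,0]],
    [[0.015,0,0],[0,0,0]]
  ]
}}

```text
t: 4.9
tool_pos: [0.5434, 0.185, 0.0392]
orientation: [3.098, 0.518, -0.0]
force: [-4.5, -2.0, 4.4]
opening: 0.042
gripper_force: 2.7
```

```bash
python3 - <<'E'
from h import *
np.set_printoptions(precision=4,suppress=True)
p,R=T();u=np.array([.9443,.3291]);print(p,(p[:2]-[.6031,.2058])@u,R[:,0],robot.read_state()["force"])
E
```

```text
[0.5434 0.185  0.0392] -0.06321101588926926 [ 0.9455  0.3256 -0.0002] [-4.5213 -1.9789  4.3764]
```

Still sliding friction only; continue in small steps.

Emit:
{"op": "jog_arm", "data": {
  "rows": [
    [[0.005,0,0],[0,0,0]],
    [[0.01,0,0],[0,0,0]],
    [[0.01,0,0],[0,0,0]]
  ]
}}

```text
t: 5.2
tool_pos: [0.5435, 0.185, 0.0389]
orientation: [3.098, 0.519, -0.007]
force: [-14.5, -5.3, 12.0]
opening: 0.042
gripper_force: 7.4
```

Emit:
{"op": "jog_arm", "data": {
  "rows": [
    [[0.005,0,0],[0,0,0]],
    [[0.01,0,0],[0,0,0]],
    [[0.01,0,0],[0,0,0]]
  ]
}}

```text
t: 5.5
tool_pos: [0.5435, 0.185, 0.0386]
orientation: [3.097, 0.519, -0.013]
force: [-23.3, -8.9, 18.6]
opening: 0.0421
gripper_force: 12.3
```

Emit:
{"op": "jog_arm", "data": {
  "rows": [
    [[0.005,0,0],[0,0,0]],
    [[0.01,0,0],[0,0,0]],
    [[0.01,0,0],[0,0,0]]
  ]
}}

```text
t: 5.8
tool_pos: [0.5435, 0.185, 0.0386]
orientation: [3.096, 0.519, -0.02]
force: [-34.1, -12.7, 27.9]
opening: 0.0418
gripper_force: 18.0
```

Emit:
{"op": "jog_arm", "data": {
  "rows": [
    [[-0.1,0,0],[0,0,0]],
    [[-0.2,0,0],[0,0,0]],
    [[-0.22,0,-0.25],[0,0,0]],
    [[-0.24,0,-0.5],[0,0,0]],
    [[-0.25,0,-0.75],[0,0,0]]
  ]
}}

```text
t: 6.3
tool_pos: [0.5017, 0.1706, 0.1904]
orientation: [-3.098, -0.518, -0.002]
force: [1.2, -0.3, -0.3]
opening: 0.0417
gripper_force: 0.0
```

Emit:
{"op": "jog_arm", "data": {
  "rows": [
    [[-0.05,0,-0.2],[0,0,0]],
    [[-0.1,0,-0.4],[0,0,0]],
    [[-0.1,0,-0.4],[0,0,0]],
    [[-0.1,0,-0.4],[0,0,0]]
  ]
}}

```text
t: 6.7
tool_pos: [0.4842, 0.1645, 0.2703]
orientation: [-3.098, -0.518, -0.008]
force: [-0.2, 0.3, -0.8]
opening: 0.042
gripper_force: 0.0
```

```bash
python3 - <<'E'
from h import *
np.set_printoptions(precision=4,suppress=True)
w=imaging.read_camera("wrist");cv2.imwrite("pics/w3.png",w["frame"][:,:,::-1])
p,R=T();u=np.array([.9443,.3291]);print(p,R,robot.read_state()["force"])
bl=blobs(w,(105,120,60),(130,255,255),(150,20,490,390),20);B=[(n,c,onz(w,c,.027)) for n,c in bl];print(B)
g=cv2.cvtColor(w["frame"],cv2.COLOR_RGB2GRAY)
# rack far corners & label, cleat
for col in(290,320,350):print(g[:,col][::4])
E
```

```text
[0.4834 0.1643 0.2684] [[ 0.9455  0.3255  0.0014]
 [ 0.3255 -0.9455  0.0004]
 [ 0.0014  0.0001 -1.    ]] [-0.354  -0.8762 -0.3738]
[(np.int32(156), array([263.39, 101.8 ]), array([0.5571, 0.2659, 0.027 ])), (np.int32(151), array([370.06, 101.52]), array([0.6044, 0.1298, 0.027 ]))]
[152 139 112 101  89 103 137 180 219 209 208 207 207 207 208 208 208 207
 207 208 208 207 207 149 148 147 147 116  87  83  84  84 197 197 196 195
 196 196 197 195 148 154 160 158 155 160 150 144 151 153 130 141 170 172
 172 170 159 162 164 161 166 139 240 239 240 238 225 200 172 160 162  54
  63  67  68  71  69  70 112 160 168 169 162 166 157 152 156  83  86  85
  80  81  32  23  31  26  32  37  26  33]
[193 192 142 123 106 134 108 102 123 120 122 123 208 213 148 134 141 144
 142 214 206 206 208 155 155 156 156 135  94  86  84  92 214 214 214 214
 215 215 215 218 148 149 146 150 157 160 156 155 154 153 150 152 150 112
 166 169 167 169 160 156 165 160 163 165 166 161 164 162 155 158 160  53
  59  67  65  70  73  73  96 122 158 162 164 168 163 165 165  79  85  80
  82  82  28  24  24  34  31  27  26  28]
[228 228 228 228 228 228 226 179 219 208 208 206 208 206 207 206 196 194
 181 159 156 156 156 156 155 157 157 153  92  85  84  99 211 211 211 213
 213 212 214 214 157 151 143 147 147 147 153 161 157 152 157 154 155 151
 152 130 144 167 163 161 158 148 140 141 145 164 165 162 158 161 157  49
  66  89 103  73  74  73 108 164 159 113 156 158 161 164 159  85  81  83
  86  80  28  26  23  37  25  26  29  27]
```

View pics/w3.png

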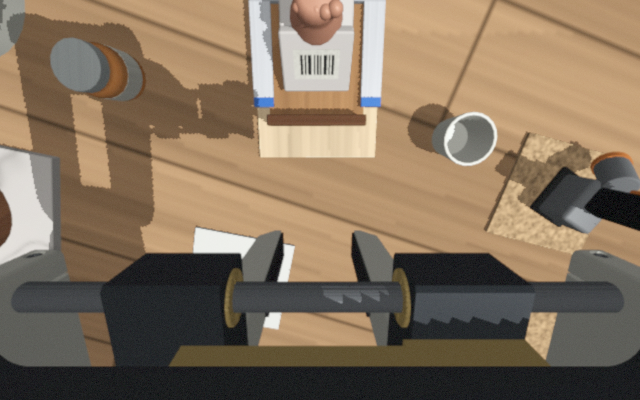

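Fingers are clear, the board has gone in, the blue marks read the same, and the cleat's near edge is now at row 125. On to the view over the reader (opening the hand).

Emit:
{"op": "jog_arm", "data": {
  "rows": [
    [[-0.05,0.17,0],[0,0,0]],
    [[-0.11,0.34,0],[0,0,0]],
    [[-0.16,0.5,0],[0,0,0]],
    [[-0.22,0.67,0],[0,0,0]],
    [[-0.27,0.84,0],[0,0,0]]
  ],
  "hand": -1
}}

```text
t: 7.25
tool_pos: [0.4857, -0.0135, 0.266]
orientation: [-3.098, -0.519, 0.005]
force: [0.9, 0.3, -0.1]
opening: 0.0773
gripper_force: 0.0
```

Emit:
{"op": "jog_arm", "data": {
  "rows": [
    [[-0.05,0.17,0],[0,0,0.042]],
    [[-0.11,0.34,0],[0,0,0.084]],
    [[-0.16,0.5,0],[0,0,0.126]],
    [[-0.22,0.67,0],[0,0,0.168]],
    [[-0.27,0.84,0],[0,0,0.21]]
  ]
}}

```text
t: 7.75
tool_pos: [0.4894, -0.1899, 0.2659]
orientation: [-3.14, 0.002, 0.004]
force: [0.6, 0.0, -0.2]
opening: 0.0929
gripper_force: 0.0
```

Emit:
{"op": "jog_arm", "data": {
  "rows": [
    [[0,0,0],[0,0,0]],
    [[0,0,0],[0,0,0]]
  ]
}}

```text
t: 7.95
tool_pos: [0.4895, -0.1889, 0.2661]
orientation: [-3.14, -0.001, 0.005]
force: [-0.5, -0.4, 0.2]
opening: 0.093
gripper_force: 0.0
```

```bash
python3 - <<'E'
from h import *
np.set_printoptions(precision=4,suppress=True)
w=imaging.read_camera("wrist");cv2.imwrite("pics/w4.png",w["frame"][:,:,::-1])
np.savez("w4.npz",**{k:np.array(v) for k,v in w.items()})
p,R=T();print(p,R[:,0],robot.read_state()["opening"])
E
```

```text
[ 0.4897 -0.1882  0.2666] [ 1.      0.0019 -0.0023] 0.09302445191735119
```

View pics/w4.png

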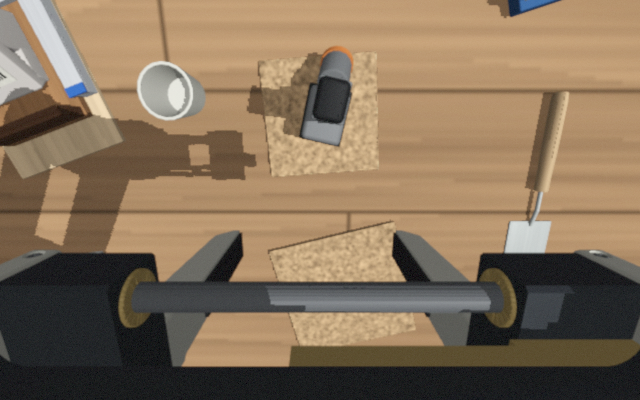

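Wrist view: mat corners near (258,62), (377,53), (379,168), (271,177). Handle top around (333,101), grey head from (300,136) to (351,60), nose pointing up-image (tilted slightly right).

```bash
python3 - <<'E'
from h import *
np.set_printoptions(precision=4,suppress=True)
w={k:(v if v.ndim else float(v)) for k,v in np.load("w4.npz").items()}
im=w["frame"]
C=[onz(w,q,.006)[:2] for q in((258,62),(377,53),(379,168),(271,177))];print("mat",C,np.mean(C,0))
# cork mask corners
h=cv2.cvtColor(im,cv2.COLOR_RGB2HSV)
k=h[110:112,380:400].mean(1);print("hsv cork",h[160,360],h[70,300],"wood",h[110,400],h[200,320],"black",h[100,333],h[118,325],"head",h[130,320],h[62,336])
m=cv2.inRange(h,(0,0,0),(179,255,38));m[:70]=0;m[150:]=0;m[:,:290]=0;m[:,365:]=0
m=cv2.morphologyEx(m,cv2.MORPH_OPEN,np.ones((5,5)))
print("black rect",cv2.boundingRect(m));ct=max(cv2.findContours(m,0,2)[0],key=cv2.contourArea);print(cv2.minAreaRect(ct),cv2.contourArea(ct))
z=cv2.resize(im[40:160,250:390],None,fx=5,fy=5,interpolation=cv2.INTER_CUBIC)
cv2.imwrite("pics/z4.png",z[:,:,::-1])
# home check from earlier w3 via numbers
E
```

```text
mat [array([ 0.6419, -0.1086]), array([ 0.6531, -0.2695]), array([ 0.4976, -0.2811]), array([ 0.4838, -0.1198])] [ 0.5691 -0.1947]
hsv cork [ 17  92 194] [ 17  98 122] wood [ 15 102 180] [ 15 100 178] black [ 0  0 58] [135  14  37] head [105   7 153] [108  10 122]
black rect (0, 0, 0, 0)Traceback (most recent call last):
  File "<stdin>", line 11, in <module>
ValueError: max() iterable argument is empty
```

```bash
python3 - <<'E'
from h import *
w={k:(v if v.ndim else float(v)) for k,v in np.load("w4.npz").items()}
im=w["frame"]
z=cv2.resize(im[40:155,260:390],None,fx=5,fy=5,interpolation=cv2.INTER_CUBIC)
cv2.imwrite("pics/z4.png",z[:,:,::-1])
E
```

```text
(no output)
```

View pics/z4.png

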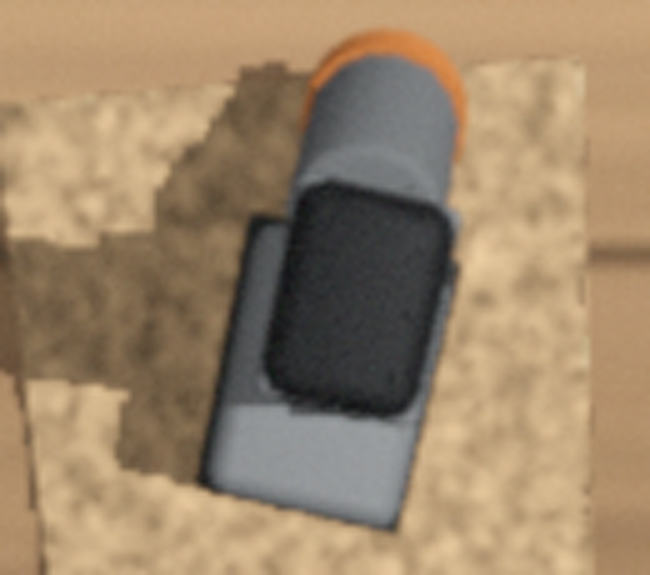

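Crop (5x): handle-top corners (305,185), (455,212), (410,413), (268,385). Foot rear edge (203,485)–(397,530).

```bash
python3 - <<'E'
from h import *
np.set_printoptions(precision=4,suppress=True)
w={k:(v if v.ndim else float(v)) for k,v in np.load("w4.npz").items()}
P=lambda x,y,z:onz(w,(260+x/5-.4,40+y/5-.4),z)[:2]
H=[P(*q,.176) for q in((305,185),(455,212),(410,413),(268,385))];c=np.mean(H,0)
f=(H[0]+H[1]-H[2]-H[3])/2;l=(H[0]+H[3]-H[1]-H[2])/2
a=lambda v:np.arctan2(v[1],v[0])
print("handle",c,"len",np.linalg.norm(f),np.linalg.norm(l),"yaw",a(f),a(l)-np.pi/2)
r0,r1,s=P(203,485,.01),P(397,530,.01),P(255,218,.01)
print("foot rear mid",(r0+r1)/2,np.linalg.norm(r0-r1),"yaw",a(r0-r1)-np.pi/2,a(s-r0))
y=a(f);p,R=T();print(p,R)
for yaw in(-.2,):
  u=np.array([np.cos(yaw),np.sin(yaw)]);print("origin from handle",c+.002*u,"from foot",(r0+r1)/2+.048*u)
E
```

```text
handle [ 0.5806 -0.2013] len 0.032597262491386024 0.02504773621475169 yaw -0.19950478151880652 -0.17512802386846715
foot rear mid [ 0.5369 -0.1926] 0.05730537114302472 yaw -0.2222710329486608 -0.21064260603136684
[ 0.4897 -0.1882  0.2666] [[ 1.      0.0019 -0.0023]
 [ 0.0019 -1.      0.0017]
 [-0.0023 -0.0017 -1.    ]]
origin from handle [ 0.5825 -0.2017] from foot [ 0.584  -0.2022]
```

Emit:
{"op": "jog_arm", "data": {
  "rows": [
    [[0.12,0.02,0],[0,0,0.033]],
    [[0.23,0.034,0],[0,0,0.066]],
    [[0.35,0.05,0],[0,0,0.1]],
    [[0.456,0.067,0],[0,0,0.132]],
    [[0.456,0.067,0],[0,0,0.132]]
  ]
}}

```text
t: 8.5
tool_pos: [0.5828, -0.2002, 0.2668]
orientation: [-3.124, 0.319, 0.002]
force: [1.3, -0.0, 0.4]
opening: 0.0929
gripper_force: 0.0
```

Emit:
{"op": "jog_arm", "data": {
  "rows": [
    [[0,0,0.15],[0,0,0]],
    [[0,0,0.3],[0,0,0]],
    [[0,0,0.45],[0,0,0]],
    [[0,0,0.6],[0,0,0]],
    [[0,0,0.72],[0,0,0]]
  ]
}}

```text
t: 9.0
tool_pos: [0.5799, -0.2002, 0.1221]
orientation: [-3.125, 0.318, 0.004]
force: [0.1, -0.7, -0.1]
opening: 0.0925
gripper_force: 0.0
```

Emit:
{"op": "jog_arm", "data": {
  "rows": [
    [[0,0,0],[0,0,0]],
    [[0,0,0],[0,0,0]],
    [[0,0,0],[0,0,0]],
    [[0,0,0],[0,0,0]],
    [[0,0,0],[0,0,0]]
  ],
  "hand": 1,
  "squeeze": 30
}}

```text
t: 9.5
tool_pos: [0.5823, -0.2023, 0.1259]
orientation: [3.124, -0.322, 0.004]
force: [0.2, 0.3, -0.2]
opening: 0.0575
gripper_force: 0.0
```

Emit:
{"op": "jog_arm", "data": {
  "rows": [
    [[0,0,0],[0,0,0]],
    [[0,0,0],[0,0,0]],
    [[0,0,0],[0,0,0]]
  ]
}}

```text
t: 9.8
tool_pos: [0.5815, -0.202, 0.1244]
orientation: [3.125, -0.323, 0.0]
force: [-0.1, 0.6, 0.7]
opening: 0.0335
gripper_force: 0.0
```

```bash
python3 - <<'E'
from h import *
np.set_printoptions(precision=4,suppress=True)
p,R=T();s=robot.read_state();print(s["t"],p,R,s["opening"],s["gripper_force"],s["force"],s["q"])
a=imaging.read_camera("scene");np.save("dummy.npy",0)
cv2.imwrite("pics/s5.png",a["frame"][:,:,::-1])
E
```

```text
9.8 [ 0.5815 -0.202   0.1244] [[ 0.9789 -0.2043  0.0001]
 [-0.2043 -0.9789 -0.0001]
 [ 0.0001  0.0001 -1.    ]] 0.03346962655734904 0.0 [-0.1446  0.6043  0.6708] [-0.4177  0.2322  1.5483 -0.      1.3609  1.3589]
```

Emit:
{"op": "jog_arm", "data": {
  "rows": [
    [[0,0,0],[0,0,0]],
    [[0,0,0],[0,0,0]],
    [[0,0,0],[0,0,0]],
    [[0,0,0],[0,0,0]]
  ]
}}

```text
t: 10.25
tool_pos: [0.5813, -0.2019, 0.1241]
orientation: [-3.125, 0.323, 0.0]
force: [-0.5, 0.2, -0.9]
opening: 0.0278
gripper_force: 30.0
```

Emit:
{"op": "jog_arm", "data": {
  "rows": [
    [[0,0,-0.05],[0,0,0]],
    [[0,0,-0.15],[0,0,0]],
    [[0,0,-0.3],[0,0,0]],
    [[0,0,-0.45],[0,0,0]],
    [[0,0,-0.55],[0,0,0]]
  ]
}}

```text
t: 10.75
tool_pos: [0.5819, -0.2023, 0.2374]
orientation: [3.124, -0.323, 0.004]
force: [-0.2, -0.5, -2.0]
opening: 0.0281
gripper_force: 30.0
```

Emit:
{"op": "jog_arm", "data": {
  "rows": [
    [[0,0,0],[0,0,0]],
    [[0,0,0],[0,0,0]]
  ]
}}

```text
t: 10.95
tool_pos: [0.5814, -0.202, 0.2341]
orientation: [3.125, -0.323, 0.0]
force: [0.4, -0.3, -3.1]
opening: 0.0279
gripper_force: 30.0
```

```bash
python3 - <<'E'
from h import *
np.set_printoptions(precision=4,suppress=True)
p,R=T();s=robot.read_state();print(s["t"],p,R[:,0],s["opening"],s["gripper_force"],s["force"])
# target: label from rack frame, board home
yaw=.335;u=np.array([np.cos(yaw),np.sin(yaw)]);O=np.array([.6031,.2058])
tcp=O+u*(.020-.0693-.055-.002);z=.008+.1316-.030+.135-.019
d=np.r_[tcp,z]-p;print("tcp target",tcp,z,"tool shift shares",R.T@d/.2,"turn",-(yaw-np.arctan2(R[1,0],R[0,0]))/(np.pi/2))
E
```

```text
10.95 [ 0.5814 -0.202   0.2341] [ 0.9789 -0.2043  0.0003] 0.027876367723955207 29.983133375644684 [ 0.3657 -0.3002 -3.1123]
tcp target [0.5027 0.1709] 0.22560000000000002 tool shift shares [-0.7661 -1.7445  0.0423] turn -0.3442439825564388
```

Emit:
{"op": "jog_arm", "data": {
  "rows": [
    [[-0.05,-0.12,0],[0,0,0]],
    [[-0.13,-0.3,0],[0,0,0]],
    [[-0.21,-0.49,0.01],[0,0,0]],
    [[-0.3,-0.68,0.01],[0,0,0]],
    [[-0.385,-0.87,0.016],[0,0,0]]
  ]
}}

```text
t: 11.45
tool_pos: [0.5397, -0.0144, 0.2285]
orientation: [-3.125, 0.323, 0.006]
force: [-0.0, 0.4, -2.6]
opening: 0.0279
gripper_force: 30.0
```

Emit:
{"op": "jog_arm", "data": {
  "rows": [
    [[-0.09,-0.2,0],[0,0,-0.07]],
    [[-0.18,-0.4,0],[0,0,-0.15]],
    [[-0.26,-0.58,0.01],[0,0,-0.22]],
    [[-0.33,-0.75,0.01],[0,0,-0.29]],
    [[-0.381,-0.87,0.016],[0,0,-0.344]]
  ]
}}

```text
t: 11.95
tool_pos: [0.5006, 0.172, 0.2255]
orientation: [-3.096, -0.532, 0.005]
force: [-0.5, 0.7, -2.6]
opening: 0.028
gripper_force: 30.0
```

Emit:
{"op": "jog_arm", "data": {
  "rows": [
    [[0,0,0],[0,0,0]],
    [[0,0,0],[0,0,0]],
    [[0,0,0],[0,0,0]]
  ]
}}

```text
t: 12.25
tool_pos: [0.5021, 0.1691, 0.2266]
orientation: [3.098, 0.521, -0.003]
force: [0.8, 0.4, -3.8]
opening: 0.0275
gripper_force: 30.0
```

```bash
cat > chk.py <<'E'
from h import *
np.set_printoptions(precision=4,suppress=True)
p,R=T();s=robot.read_state();print(s["t"],p,s["opening"],s["force"],"\n",R)
yaw=.335;u=np.array([np.cos(yaw),np.sin(yaw)]);O=np.array([.6031,.2058])
tcp=np.r_[O+u*(.020-.0693-.055-.002),.2276]
print("err shares",R.T@(tcp-p)/.2,"turn",-(yaw-np.arctan2(R[1,0],R[0,0]))/(np.pi/2))
E
python3 chk.py; python3 - <<'E'
from h import *
f=lambda n,x,y,w,h,s:cv2.resize(imaging.read_camera(n)["frame"][y:y+h,x:x+w],None,fx=s,fy=s,interpolation=cv2.INTER_CUBIC)
w=imaging.read_camera("wrist")["frame"]
o=np.zeros((600,800,3),np.uint8);o[:300,:400]=f("scene",300,190,100,75,4);o[:300,400:]=f("side",220,190,100,75,4);o[300:,:480]=cv2.resize(w,(480,300))
cv2.imwrite("pics/s6.png",o[:,:,::-1])
E
```

```text
12.25 [0.5021 0.1691 0.2266] 0.027535646735041563 [ 0.7952  0.4203 -3.8124] 
 [[ 0.945   0.327  -0.0019]
 [ 0.327  -0.945  -0.0009]
 [-0.0021  0.0002 -1.    ]]
err shares [ 0.0057 -0.0073 -0.005 ] turn -0.001194733586849347
```

View pics/s6.png

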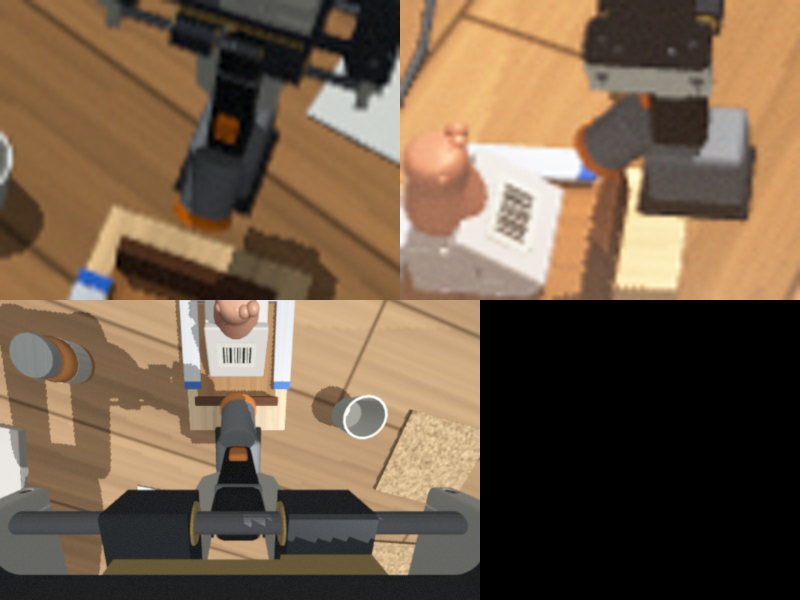

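The reader is held upright in front of the label with its nose aligned. I'll check the label and rim positions numerically.

```bash
python3 - <<'E'
from h import *
np.set_printoptions(precision=4,suppress=True)
w=imaging.read_camera("wrist");im=w["frame"]
g=cv2.cvtColor(im,cv2.COLOR_RGB2GRAY);h=cv2.cvtColor(im,cv2.COLOR_RGB2HSV)
m=np.zeros_like(g);m[55:95,285:345]=(g[55:95,285:345]<110)*255
ys,xs=np.where(m);L=((xs.min()+xs.max())/2,(ys.min()+ys.max())/2);print(xs.min(),xs.max(),ys.min(),ys.max())
o=cv2.inRange(h,(3,150,80),(18,255,255));o[:110]=0;o[170:]=0;o[:,:280]=0;o[:,360:]=0
oy,ox=np.where(o);print("rim cols",ox.min(),ox.max(),"rows",oy.min(),oy.max())
O=np.array([.6031,.2058]);y=.335;M=np.array([[np.cos(y),np.sin(y)],[-np.sin(y),np.cos(y)]])
print("label rack xy",M@(onz(w,L,.063)[:2]-O),"rim lateral",[ (M@(onz(w,(c,128),.145)[:2]-O)) for c in (ox.min(),ox.max()+1,(ox.min()+ox.max()+1)/2)])
p,R=T();print("tcp rack",M@(p[:2]-O),p[2],np.arctan2(R[1,0],R[0,0]))
E
```

```text
297 333 65 84
rim cols 294 340 rows 124 150
label rack xy [ 0.0154 -0.0001] rim lateral [array([-0.0388,  0.0171]), array([-0.0389, -0.0223]), array([-0.0389, -0.0026])]
tcp rack [-0.1068 -0.0017] 0.22768788530095754 0.33284082558382294
```

Emit:
{"op": "jog_arm", "data": {
  "rows": [
    [[0.003,-0.01,0],[0,0,-0.001]],
    [[0.003,-0.01,0],[0,0,-0.001]],
    [[0.003,-0.01,0],[0,0,-0.001]],
    [[0.003,-0.01,0],[0,0,-0.001]],
    [[0.003,-0.01,0],[0,0,-0.001]]
  ]
}}

```text
t: 12.95
tool_pos: [0.5024, 0.1721, 0.2279]
orientation: [-3.097, -0.526, -0.0]
force: [-0.7, 0.4, -2.9]
opening: 0.0276
gripper_force: 30.0
```

Emit:
{"op": "jog_arm", "data": {
  "rows": [
    [[0,0,0],[0,0,0]],
    [[0,0,0],[0,0,0]],
    [[0,0,0],[0,0,0]],
    [[0,0,0],[0,0,0]],
    [[0,0,0],[0,0,0]]
  ]
}}

```text
t: 13.45
tool_pos: [0.5025, 0.1721, 0.2279]
orientation: [-3.097, -0.526, 0.0]
force: [-0.0, 0.1, -2.9]
opening: 0.0279
gripper_force: 30.0
```

Emit:
{"op": "jog_arm", "data": {
  "rows": [
    [[0,0,0],[0,0,0]],
    [[0,0,0],[0,0,0]],
    [[0,0,0],[0,0,0]],
    [[0,0,0],[0,0,0]],
    [[0,0,0],[0,0,0]]
  ]
}}

```text
t: 13.95
tool_pos: [0.5024, 0.1721, 0.2279]
orientation: [-3.097, -0.526, 0.0]
force: [0.9, -0.4, -3.3]
opening: 0.0279
gripper_force: 30.0
```

Emit:
{"op": "jog_arm", "data": {
  "rows": [
    [[0,0,0],[0,0,0]],
    [[0,0,0],[0,0,0]],
    [[0,0,0],[0,0,0]],
    [[0,0,0],[0,0,0]],
    [[0,0,0],[0,0,0]]
  ]
}}

```text
t: 14.45
tool_pos: [0.5025, 0.1721, 0.2279]
orientation: [3.097, 0.526, -0.0]
force: [0.4, 0.1, -3.6]
opening: 0.0279
gripper_force: 30.0
```

Emit:
{"op": "jog_arm", "data": {
  "rows": [
    [[0,0,0],[0,0,0]],
    [[0,0,0],[0,0,0]],
    [[0,0,0],[0,0,0]],
    [[0,0,0],[0,0,0]],
    [[0,0,0],[0,0,0]]
  ]
}}

```text
t: 14.95
tool_pos: [0.5025, 0.1721, 0.2279]
orientation: [-3.097, -0.526, -0.0]
force: [1.0, -0.5, -2.7]
opening: 0.0278
gripper_force: 30.0
```

Emit:
{"op": "jog_arm", "data": {
  "rows": [
    [[0,0,0],[0,0,0]],
    [[0,0,0],[0,0,0]],
    [[0,0,0],[0,0,0]],
    [[0,0,0],[0,0,0]],
    [[0,0,0],[0,0,0]]
  ]
}}

```text
t: 15.45
tool_pos: [0.5025, 0.1721, 0.2279]
orientation: [-3.097, -0.526, -0.0]
force: [-0.3, 0.6, -2.9]
opening: 0.0272
gripper_force: 30.0
```

```bash
python3 chk.py; python3 - <<'E'
from h import *
np.set_printoptions(precision=4,suppress=True)
# mat placement: reader origin at mat centre -> tcp = centre - .002u ; keep original yaw
w=imaging.read_camera("wrist");cv2.imwrite("pics/w7.png",w["frame"][:,:,::-1])
c=np.array([.5691,-.1947]);p,R=T();yaw=-.075;u=np.array([np.cos(yaw),np.sin(yaw)])
for Q in(w,):
  C=[onz(Q,q,.006)[:2] for q in()]
t=np.r_[c-.002*u,.2276];print("to hover",t,R.T@(t-p)/.2,"turn",-(yaw-np.arctan2(R[1,0],R[0,0]))/(np.pi/2))
E
```

```text
15.45 [0.5025 0.1721 0.2279] 0.027240081528191983 [-0.2998  0.5585 -2.8562] 
 [[ 0.944   0.3299  0.    ]
 [ 0.3299 -0.944   0.    ]
 [ 0.     -0.     -1.    ]]
err shares [-0.0008  0.0061  0.0015] turn 0.0007455932077874551
to hover [ 0.5671 -0.1946  0.2276] [-0.2993  1.837   0.0012] turn 0.26173372693037195
```

Held for about 2.5 s. Now carry the reader back over the mat centre.

Emit:
{"op": "jog_arm", "data": {
  "rows": [
    [[-0.05,0.12,0],[0,0,0]],
    [[-0.08,0.32,0],[0,0,0]],
    [[-0.11,0.52,0],[0,0,0]],
    [[-0.13,0.72,0],[0,0,0]],
    [[-0.15,0.92,0],[0,0,0]]
  ]
}}

```text
t: 16.0
tool_pos: [0.535, -0.013, 0.2281]
orientation: [3.097, 0.526, 0.001]
force: [0.9, 0.3, -2.8]
opening: 0.028
gripper_force: 30.0
```

Emit:
{"op": "jog_arm", "data": {
  "rows": [
    [[-0.03,0.21,0],[0,0,0.05]],
    [[-0.06,0.41,0],[0,0,0.1]],
    [[-0.09,0.61,0],[0,0,0.16]],
    [[-0.12,0.8,0],[0,0,0.21]],
    [[-0.15,0.917,0],[0,0,0.262]]
  ]
}}

```text
t: 16.5
tool_pos: [0.5671, -0.1974, 0.2277]
orientation: [3.138, -0.126, -0.0]
force: [0.3, 0.5, -3.6]
opening: 0.0278
gripper_force: 30.0
```

Emit:
{"op": "jog_arm", "data": {
  "rows": [
    [[0,0,0],[0,0,0]],
    [[0,0,0],[0,0,0]],
    [[0,0,0],[0,0,0]],
    [[0,0,0],[0,0,0]]
  ]
}}

```text
t: 16.9
tool_pos: [0.5671, -0.1934, 0.228]
orientation: [-3.139, 0.115, -0.0]
force: [0.6, 0.5, -4.1]
opening: 0.0278
gripper_force: 30.0
```

```bash
python3 - <<'E'
from h import *
np.set_printoptions(precision=4,suppress=True)
p,R=T();print(p,R[:,0],robot.read_state()["t"])
yaw=-.075;u=np.array([np.cos(yaw),np.sin(yaw)]);t=np.r_[np.array([.5691,-.1947])-.002*u,.1241];print(R.T@(t-p)/.2)
for n in("side","scene"):
  c=imaging.read_camera(n);x,y=(285,118) if n=="side" else (222,150)
  z=cv2.resize(c["frame"][y:y+90,x:x+80],None,fx=5,fy=5,interpolation=cv2.INTER_CUBIC); globals()[n]=z
cv2.imwrite("pics/z8.png",np.hstack([side,scene])[:,:,::-1])
E
```

```text
[ 0.5671 -0.1934  0.228 ] [ 0.9973 -0.0733  0.0001] 16.9
[0.0004 0.0059 0.5194]
```

View pics/z8.png

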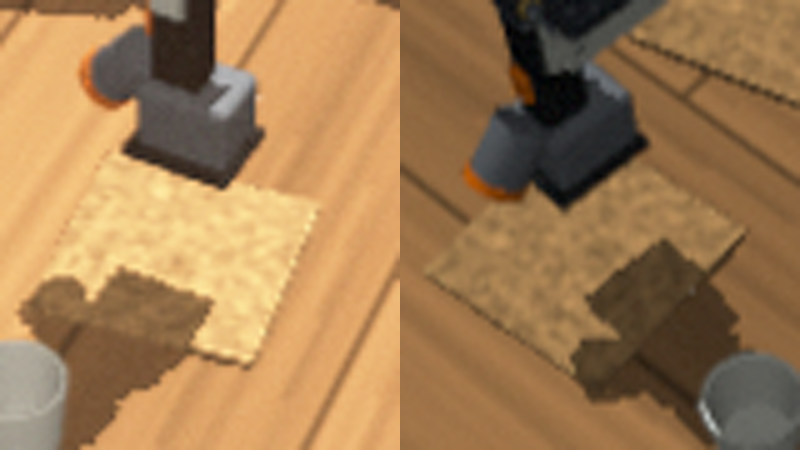

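Reader hangs upright over the mat. Side corners (110,155), (320,208), (250,362); scene corners (425,272), (745,232). I'll cross-check the mat centre via diagonals.

```bash
python3 - <<'E'
from h import *
np.set_printoptions(precision=4,suppress=True)
a=imaging.read_camera("scene");b=imaging.read_camera("side")
P=lambda c,x0,y0,q:onz(c,(x0+q[0]/5-.4,y0+q[1]/5-.4),.006)[:2]
s=[P(b,285,118,q) for q in((110,155),(320,208),(250,362))];print("side",s,(s[0]+s[2])/2)
s=[P(a,222,150,q) for q in((25,272),(345,232),(175,378))];print("scene",s,(s[0]+s[1])/2)
E
```

```text
side [array([ 0.652 , -0.2633]), array([ 0.4945, -0.2719]), array([ 0.4855, -0.1184])] [ 0.5687 -0.1909]
scene [array([ 0.6566, -0.2622]), array([ 0.4877, -0.116 ]), array([ 0.6476, -0.1234])] [ 0.5722 -0.1891]
```

Emit:
{"op": "jog_arm", "data": {
  "rows": [
    [[0.005,-0.005,0.12],[0,0,0]],
    [[0.005,-0.005,0.25],[0,0,0]],
    [[0.005,-0.005,0.36],[0,0,0]],
    [[0.005,-0.005,0.44],[0,0,0]],
    [[0.005,-0.005,0.49],[0,0,0]]
  ]
}}

```text
t: 17.6
tool_pos: [0.5675, -0.1931, 0.1283]
orientation: [-3.139, 0.118, 0.003]
force: [-0.7, -0.5, -2.8]
opening: 0.0277
gripper_force: 30.0
```

Emit:
{"op": "jog_arm", "data": {
  "rows": [
    [[0,0,0.01],[0,0,0]],
    [[0,0,0.02],[0,0,0]],
    [[0,0,0.026],[0,0,0]],
    [[0,0,0.026],[0,0,0]],
    [[0,0,0.026],[0,0,0]]
  ]
}}

```text
t: 18.1
tool_pos: [0.5685, -0.1938, 0.1255]
orientation: [3.139, -0.118, 0.002]
force: [-0.4, 0.7, -2.8]
opening: 0.0279
gripper_force: 30.0
```

Emit:
{"op": "jog_arm", "data": {
  "rows": [
    [[0,0,0.005],[0,0,0]],
    [[0,0,0.005],[0,0,0]],
    [[0,0,0.005],[0,0,0]]
  ]
}}

```text
t: 18.4
tool_pos: [0.5685, -0.1938, 0.1243]
orientation: [3.139, -0.118, 0.002]
force: [0.5, -0.9, 0.5]
opening: 0.028
gripper_force: 30.0
```

Emit:
{"op": "jog_arm", "data": {
  "rows": [
    [[0,0,0.003],[0,0,0]],
    [[0,0,0.003],[0,0,0]],
    [[0,0,0.003],[0,0,0]]
  ]
}}

```text
t: 18.7
tool_pos: [0.5687, -0.1939, 0.1243]
orientation: [3.139, -0.118, 0.002]
force: [-1.1, 0.1, 5.0]
opening: 0.0278
gripper_force: 30.0
```

Standing on the mat. Release and rise.

Emit:
{"op": "jog_arm", "data": {
  "rows": [
    [[0,0,0],[0,0,0]],
    [[0,0,0],[0,0,0]],
    [[0,0,0],[0,0,0]],
    [[0,0,0],[0,0,0]],
    [[0,0,0],[0,0,0]]
  ],
  "hand": -1
}}

```text
t: 19.2
tool_pos: [0.568, -0.1936, 0.1229]
orientation: [-3.139, 0.118, 0.001]
force: [-0.9, -0.3, -0.3]
opening: 0.0631
gripper_force: 0.0
```

Emit:
{"op": "jog_arm", "data": {
  "rows": [
    [[0,0,0],[0,0,0]],
    [[0,0,0],[0,0,0]],
    [[0,0,-0.1],[0,0,0]],
    [[0,0,-0.25],[0,0,0]],
    [[0,0,-0.4],[0,0,0]]
  ]
}}

```text
t: 19.7
tool_pos: [0.5676, -0.1934, 0.2034]
orientation: [-3.139, 0.118, 0.002]
force: [-0.1, 0.4, 0.4]
opening: 0.0924
gripper_force: 0.0
```

Emit:
{"op": "jog_arm", "data": {
  "rows": [
    [[-0.1,0,-0.15],[0,0,0]],
    [[-0.2,0,-0.3],[0,0,0]],
    [[-0.3,0,-0.3],[0,0,0]],
    [[-0.4,0,-0.3],[0,0,0]],
    [[-0.4,0,-0.3],[0,0,0]]
  ]
}}

```text
t: 20.2
tool_pos: [0.4871, -0.1877, 0.2638]
orientation: [3.139, -0.119, 0.001]
force: [0.6, -0.1, -0.0]
opening: 0.093
gripper_force: 0.0
```

Emit:
{"op": "jog_arm", "data": {
  "rows": [
    [[0,0,0],[0,0,0]],
    [[0,0,0],[0,0,0]],
    [[0,0,0],[0,0,0]]
  ]
}}

```text
t: 20.5
tool_pos: [0.4888, -0.1876, 0.2627]
orientation: [-3.139, 0.118, 0.001]
force: [0.6, 0.3, -0.5]
opening: 0.0929
gripper_force: 0.0
```

```bash
python3 - <<'E'
from h import *
w=imaging.read_camera("wrist");cv2.imwrite("pics/w9.png",w["frame"][:,:,::-1]);print(T()[0],robot.read_state()["t"],robot.read_state()["opening"])
np.savez("w9.npz",**{k:np.array(v) for k,v in w.items()})
E
```

```text
[ 0.48871957 -0.18756042  0.26270274] 20.55 0.0931086335840493
```

View pics/w9.png

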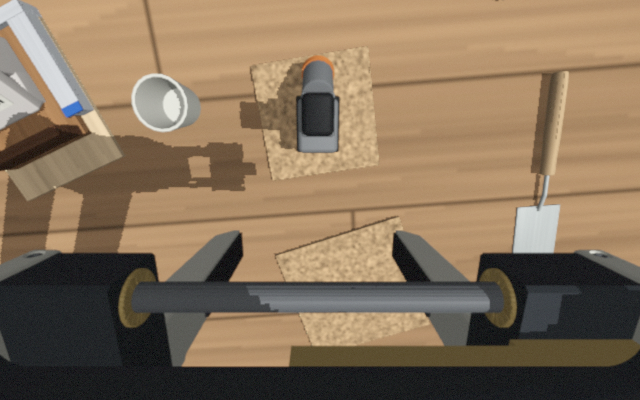

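The reader stands upright near the middle of the mat, released, foot rear edge at about row 152. The tub and spatula are unmoved, and the hand is clear.

```bash
python3 -c "
from plant import robot;print(robot.close_job())"
```

```text
the job is handed in; nothing more can be done
None
```

The job is handed in at about 20.6 s: the board is pushed home against its end stop, the label was read from about 100 mm and held for about 2.5 s, and the reader stands upright, released, near the middle of the mat (within a few mm by camera).

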